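# Start a locking screw without crossing its thread

## Robot

A 6-joint arm with a two-finger parallel gripper is mounted at the origin on the work surface. World frame = base frame: x ahead of the robot, y to its left, z up, the work surface at z = 0. Lengths are in mm, angles in degrees, forces in N, time in s.
With the tool pointing down it reaches from about 375 to 925 mm from the base axis. Payload 5.7 kg.
Tool frame: the origin (TCP) lies on the mounting face of the last link; the fingertips stand 182 mm ahead of it and the grasp point (between the pads) lies 163 mm ahead of it; z points along the fingers, x is the direction in which the jaws open and shut, and the axes are right-handed (so a half turn about z gives the same grasp; the last joint's range is limited). The gripper opens to 88 mm and grips with 3 to 60 N. Pads are 20 mm wide; open, the fingers measure 115 mm over their backs; the gripper's body (75 mm by 178 mm) begins 61 mm behind the grasp point.
Start: joints at [69.952, 20.558, 86.54, -0, 72.909, -6.595], TCP at [139.59, 583.524, 404.623] pointing down, gripper open.
Joint ranges: [-170.27, 170.27], [-57.76, 135], [12.27, 136.19], [-55.21, 235.2], [11.17, 155.16], [-170.74, 170.74]. Speed limits (degrees/s): [136.94, 136.94, 180, 180, 180, 180].

## Interface

Orientations are given as [roll, pitch, yaw] about the fixed x, y, z axes, in that order (R = Rz(yaw) Ry(pitch) Rx(roll)).
In Python, from plant import r gives the robot as it stands.
- The arm moves only by the tool drive_tool, never from a script. Its argument "commands" is a list of rows, each a list of 2 entries, a list of its own where there are three numbers: the shift along the world's x, y, z in mm, then the turn, a rotation vector about the world's x, y, z in degrees. A call has 1 to 12 rows; each row shifts and turns the pose as measured when the row begins; what a row does not reach is not made up. A row lasts 1/8 s, in which the tool goes at most 62.5 mm and 10.7 degrees, less where a joint would pass 70% of its speed; a pose out of reach is approached as far as the arm can. A call with a gripper value outside its range is refused whole. "hand" is the closure, from 0 (fully open) to 1 (shut), set as the call begins (left out, the last holds). The fingers move at their own pace and stop on an object; "grip_force" is the grip in N (left out, the last holds). Time passes only in rows, so rows that do not move let the fingers close. It gives the time, the measured TCP pose, the force and the opening at its end, in the units of the state.
- r.get_obs(): the state, without advancing time (a new reading comes with each control period).
- r.snapshot(name): name is "scene" or "side" or "wrist"; returns a dict with "pixels" (400x640x3 uint8, red, green, blue), "fx", "fy", "cx", "cy" (pixels), "rvec" (rotation vector, rad) and "tvec" (3), from world to camera coordinates, as OpenCV has them. Camera axes: x right, y down, z forward; pixel columns grow to the right and rows downward; lengths in mm; the calibration is good to about 2 mm. A picture is of the moment at which its call begins. There is no depth.
- r.job_done(): hands the job in, once; it reports no verdict.
The state is a dict: "time": time; "joint_pos": joint angles; "joint_vel": joint speeds; "effort": joint torques, N m; "position": TCP position; "tcp_rot": TCP orientation; "ft_force": force on the tool from outside, world axes, zero at the start; "wrist_torque": the same for the moment, N m; "grip_width": opening from 0.0 (shut) to 1.0 (fully open).
Only numpy, scipy, OpenCV 4.12 (cv2) and the standard library are available. Lean on these libraries where they do the work, as an engineer would, in place of code of your own. Each camera call takes 0.05 s, during which the arm holds its last target.

## Task

Take the locking screw with the red handle out of its wooden stand, put it upright into the steel bush of the grey indexing fixture, and screw it in clockwise until its flange sits fully home on the bush, without overtightening it, then let go of it. Start it gently: if it binds at once (within the first 30 degrees or so) after dropping into a start, the threads are crossed, so stop there and do not force it; back it off, lift it, and start it a quarter turn away. Leave the other things on the bench where they are.

Things in the scene. Friction and masses are not known exactly. Their poses are not given: they have to be found in the camera images.
- screw_grip (a point): Centre of the locking screw's red handle: a flat bar 42 mm long (the screw's x), 16 mm thick (y, grasp here), 36 mm tall. The screw is upright, z up its axis, 69 mm tall, 0.13 to 0.21 kg. The handle ends 18 mm below this point on a steel flange (disc, 48 mm diameter, 5 mm thick). Under it a shaft of 22 mm diameter, whose tapered tip ends 51 mm below this point.
- screw_seat (a point): Centre of the underside of the screw's flange, 23 mm below screw_grip, same axes. Fully home, it lies on the bush's face.
- screw_lugs (a point): On the screw's axis, 39 mm below screw_grip, level with the undersides of its two steel lugs (its thread). One lug sticks out under each end of the handle (along +x and -x): 5 mm wide, 5 mm high, reaching 18 mm from the axis.
- bush_mouth (a point): Centre of the top face of the fixture's steel bush (60 mm diameter, 45 mm above the bench), z up. Upright bore of 26 mm diameter, over 30 mm deep. Four notches in its rim, about a quarter turn apart, let the lugs in; which way they point varies and is not shown by this point's axes. Elsewhere the lugs ride on the rim, the flange 16 mm above the face.
- notch_floor (a point): On the bush's axis, 10 mm below its face: the floor of all four notches. Over a notch pair (up to 10 degrees of play either side) the lugs drop to it: flange 6 mm above the face. One opposite pair is the true start: turned clockwise from above by 40 to 70 degrees with a light push down (a few N), the screw sinks 6 mm more, flange on the face, and stays; there it meets a hard end stop.
- thread_end (a point): On the bush's axis, 16 mm below its face: lug undersides when home. The other notch pair, 92 degrees clockwise of the true one (88 anticlockwise), looks the same but is crossed: clockwise it turns freely 5 to 30 degrees, then resists as a spring, 0.044 N m a degree. Back off fully before lifting (roof over the lugs). 0.1 N m means binding; over 40 N of contact on the bush ruins it.
- stand_hole (a point): Centre of the hole's mouth in the top of the wooden stand (75 x 75 mm, 30 mm high, fixed to the bench). The screw starts here, its lugs lying on the top, its tip 12 mm down in the hole of 24 mm diameter.
- fixture: The grey indexing fixture, bolted to the bench: base 150 x 110 x 14 mm with the bush in the middle; origin at the centre of its underside, under the bush. A rest with a brass bar, 38 mm high, stands 56 mm from the bush along the fixture's +x.
- mug: Bystander, leave alone: white mug, 80 mm wide, 92 mm tall; origin at the centre of its underside.
- screwdriver: Bystander, leave alone: screwdriver lying on the bench; origin at the centre of its underside.
- brush: Bystander, leave alone: brush lying on the bench; origin at the centre of its underside.
- offcut: Bystander, leave alone: wood offcut 140 x 70 x 22 mm; origin at the centre of its underside.
- bung: Bystander, leave alone: black rubber bung, 40 mm wide, 35 mm tall; origin at the centre of its underside.
- bracket: Bystander, leave alone: aluminium angle 60 x 90 x 44 mm; origin at the centre of its underside.
Not all that is in view belongs to the job. Of the things shaped like the part that bears screw_grip, the bare steel one is meant.

How it is judged (in metres and radians):
On the way:
1. the screw stands in the bush, upright, its lugs on the rim or in a notch, not yet home (horizontal distance between screw_seat and bush_mouth below 0.004 m and z of screw_seat in the frame of bush_mouth between 0.003 and 0.0185 m and angle between screw_seat's own z axis and vertical below 0.12 rad), for 0.1 s.
At the end, for the whole second after the job is handed in: The screw is home in the bush: the underside of its flange within 2 mm of the bush's top face, centred within 4 mm, upright within 4 degrees, at rest and released (z of screw_seat in the frame of bush_mouth below 0.002 m and horizontal distance between screw_seat and bush_mouth below 0.004 m and angle between screw_seat's own z axis and vertical below 0.07 rad and linear speed of screw below 0.02 m/s); the robot touches nothing.
It fails at once if the thread is forced: more than 40 N between the screw and the fixture while the flange is still over 3 mm above the bush (contact force between screw and fixture above 40 N and z of screw_seat in the frame of bush_mouth above 0.003 m).
It fails at once if the screw is overtightened: more than 90 N between the screw and the fixture (contact force between screw and fixture above 90 N).
It fails at once if another thing on the bench is moved by more than 30 mm (distance of any of mug, screwdriver, brush, offcut, bung, bracket from where it was at the start of the episode above 0.03 m).
It also fails if it takes over 70 s, if anything falls off the work surface, if the arm or the gripper's body presses on something with over 40 N, if the wrist force passes 120 N, or if a joint passes its speed limit or range.

## Working session

There is one attempt and no reset: what is moved stays moved. The work goes in short steps, Python scripts to look and compute and a tool call to move; the robot and the scene stay as the last step left them, time stands still between calls to the robot, and variables do not carry over. Pictures are saved under pics/ and viewed, and the job is handed in when it is done.

Besides the shell and the picture viewer there is one more tool, called after ">>>" as a command line: name --argument value ..., lists and objects as JSON in quotes. drive_tool: Moves the arm, as the interface text tells. Its arguments: {"type":"object","properties":{"commands":{"type":"array"},"hand":{"type":"number"},"grip_force":{"type":"number"}},"required":["commands"]}

```bash
ls; mkdir -p pics; cat > h.py <<'E'
import numpy as np, cv2, pickle
from plant import r
def snap(n,f):
    s=r.snapshot(n); cv2.imwrite('pics/'+f+'.png',cv2.cvtColor(np.array(s['pixels'],np.uint8),cv2.COLOR_RGB2BGR)); pickle.dump(s,open(f+'.pkl','wb')); return s
def load(f): return pickle.load(open(f+'.pkl','rb'))
def K(s): return np.array([[s['fx'],0,s['cx']],[0,s['fy'],s['cy']],[0,0,1.]])
def RT(s): return cv2.Rodrigues(np.array(s['rvec'],float))[0],np.array(s['tvec'],float).reshape(3)
def onz(s,u,v,z):
    R,t=RT(s); c=-R.T@t; d=R.T@np.linalg.inv(K(s))@[u,v,1]; return c+d*(z-c[2])/d[2]
def proj(s,P): return cv2.projectPoints(np.array(P,float).reshape(-1,1,3),np.array(s['rvec'],float),np.array(s['tvec'],float),K(s),None)[0].reshape(-1,2)
E
python3 - <<'E'
from h import *
for n in ['scene','side','wrist']:
    s=snap(n,n+'0'); R,t=RT(s); print(n,s['fx'],-R.T@t)
print(r.get_obs())
E
```

```text
pics
scene 496.82092690930415 [1191.11430205 -727.98332573  901.53390988]
side 441.4296499583576 [ -16.56273708 -576.88568062  920.01021368]
wrist 348.2011397208319 [ 70.88773892 600.26094713 383.8062013 ]
{'time': 0.15, 'joint_pos': array([ 6.99519186e+01,  2.05869126e+01,  8.65843672e+01, -1.14532914e-03,
        7.29093086e+01, -6.59401385e+00]), 'joint_vel': array([ 0.05831326, -0.21395335, -0.21610436,  0.0418786 , -0.05479741,
        0.04665175]), 'effort': array([ 4.34141821e-04, -5.15766084e+01, -2.71013314e+01,  6.72761165e-02,
        3.05990770e-02, -7.16657973e-05]), 'position': array([139.50594668, 583.26663008, 404.02106001]), 'tcp_rot': array([-1.79991833e+02,  8.01808654e-02,  7.65462755e+01]), 'ft_force': array([-0.31673043,  0.19537611, -0.29354327]), 'wrist_torque': array([ 0.04475078, -0.00238109, -0.01436618]), 'grip_width': 1.0004302247992467}
```

View pics/scene0.png

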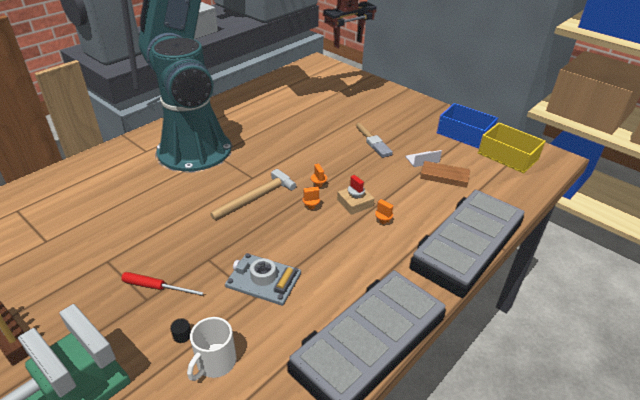

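View pics/side0.png

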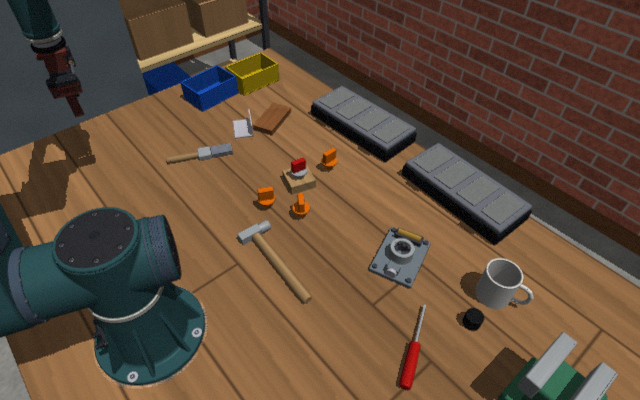

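View pics/wrist0.png

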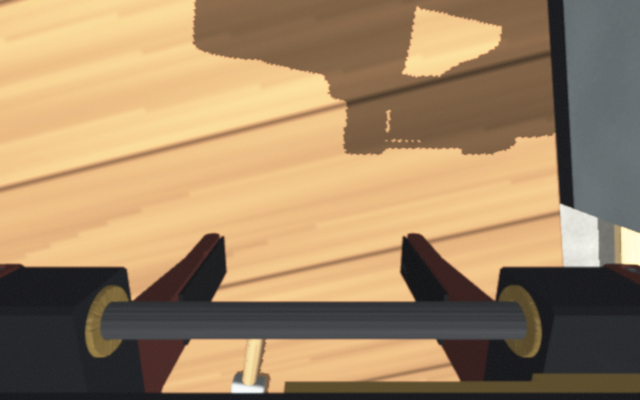

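The scene view shows the red-handled screw in its stand at about (357,190) and the bush mouth at about (263,268). In the side view they are at (299,168) and (402,247). I'll enlarge these areas.

```bash
python3 - <<'E'
from h import *
a=load('scene0');b=load('side0')
def crop(s,x,y,w=40,k=7):
    im=cv2.cvtColor(np.array(s['pixels'],np.uint8),cv2.COLOR_RGB2BGR)[y-w:y+w,x-w:x+w]
    return cv2.resize(im,(390,295*0+390),interpolation=cv2.INTER_CUBIC)
cv2.imwrite('pics/c1.png',np.hstack([crop(a,357,190,30),crop(b,299,172,30)]))
cv2.imwrite('pics/c2.png',np.hstack([crop(a,263,275),crop(b,402,250)]))
for s,u,v in((a,357,178),(b,298,161)): print(onz(s,u,v,99))
for s,u,v in((a,263,268),(b,402,247)): print(onz(s,u,v,45))
E
```

```text
[555.16126231 139.5118103   99.        ]
[533.8303964  138.12392777  99.        ]
[ 575.06589657 -224.06171322   45.        ]
[ 568.54253997 -223.07334973   45.        ]
```

View pics/c1.png

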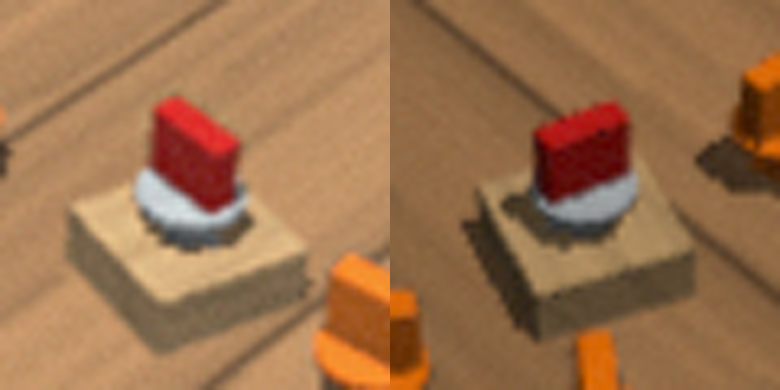

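View pics/c2.png

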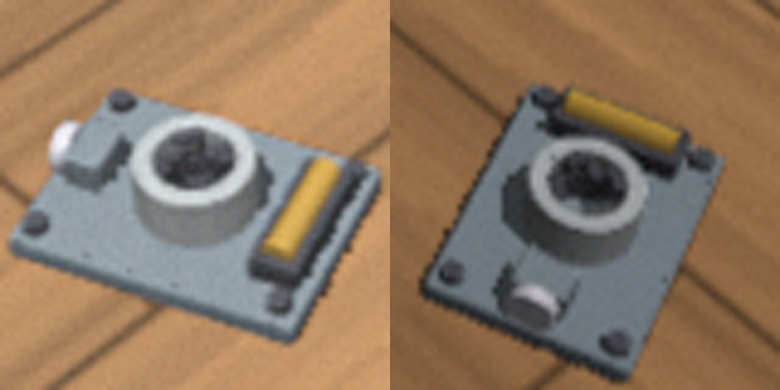

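```bash
python3 - <<'E'
from h import *
a=load('scene0');b=load('side0')
for s,u,v in((a,357.3,178.9),(b,298.8,161.1)): print(onz(s,u,v,87))
for s,u,v in((a,263.2,267.8),(b,402.8,247.7)): print(onz(s,u,v,45))
# handle direction, top face edges
print(onz(a,327+155/6.5,160+105/6.5,87)-onz(a,327+212/6.5,160+152/6.5,87))
print(onz(b,269+163/6.5,142+145/6.5,87)-onz(b,269+240/6.5,142+118/6.5,87))
# fixture brass bar ends
for p in((325,162),(283,250)):print('bar',onz(a,223+p[0]/4.875,235+p[1]/4.875,38))
for p in((180,95),(292,140)):print('bar',onz(b,362+p[0]/4.875,210+p[1]/4.875,38))
w=load('wrist0');R,t=RT(w);print(R,w['cx'],w['cy'])
E
```

```text
[548.81951139 149.89245754  87.        ]
[543.31872085 146.81242892  87.        ]
[ 574.93811156 -223.31633167   45.        ]
[ 568.44529373 -225.78133343   45.        ]
[-37.8099075    8.55647497   0.        ]
[-3.59147471e+01  8.05551110e+00  2.27373675e-13]
bar [ 615.70939705 -177.42296555   38.        ]
bar [ 640.65341474 -229.68941817   38.        ]
bar [ 608.8786067  -177.65915856   38.        ]
bar [ 630.81085289 -235.32191342   38.        ]
[[ 0.23231416  0.97263762 -0.00248713]
 [ 0.940923   -0.22408998  0.25386529]
 [ 0.2463616  -0.0613167  -0.96723639]] 312.9466691728437 202.66778754447753
```

>>> drive_tool --commands '[[[40, -43, 0], [0, 0, 0]], [[40, -43, 0], [0, 0, 0]], [[40, -43, 0], [0, 0, 0]], [[40, -43, 0], [0, 0, 0]], [[40, -43, 0], [0, 0, 0]], [[40, -43, 0], [0, 0, 0]], [[40, -43, 0], [0, 0, 0]], [[40, -43, 0], [0, 0, 0]], [[40, -43, 0], [0, 0, 0]], [[40, -43, 0], [0, 0, 0]], [[0, 0, 0], [0, 0, 0]]]' --hand 0 --grip_force 40

```text
time: 1.52
position: [549.1, 138.3, 402.3]
tcp_rot: [179.9, 0.0, 76.7]
ft_force: [0.0, 0.1, 1.0]
grip_width: 0.999
```

```bash
python3 - <<'E'
from h import *
s=snap('wrist','w1'); print(proj(s,[[546,148,87],[546,148,48]]))
E
```

```text
[[322.49068221 188.82923377]
 [321.46665145 180.17531722]]
```

View pics/w1.png

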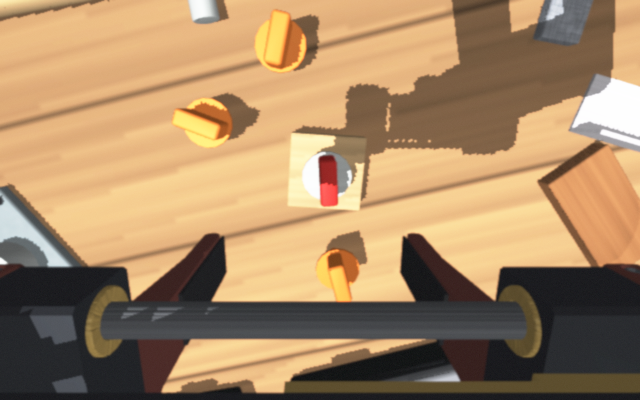

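```bash
python3 - <<'E'
from h import *
s=load('w1'); im=np.array(s['pixels'],np.uint8)
c=cv2.resize(im[120:220,280:380],(600,600),interpolation=cv2.INTER_CUBIC); cv2.imwrite('pics/c3.png',cv2.cvtColor(c,cv2.COLOR_RGB2BGR))
r_,g,b=[im[...,i].astype(int) for i in range(3)]
m=((r_>110)&(g<70)&(b<70)); m[:,:280]=0;m[:,380:]=0;m[230:]=0
ys,xs=np.nonzero(m); print(len(xs),xs.mean(),ys.mean(),cv2.minAreaRect(np.c_[xs,ys].astype(np.float32)))
E
```

```text
420 328.26190476190476 172.73095238095237 ((328.2361755371094, 179.4875946044922), (45.778743743896484, 16.50347328186035), 86.98721313476562)
```

View pics/c3.png

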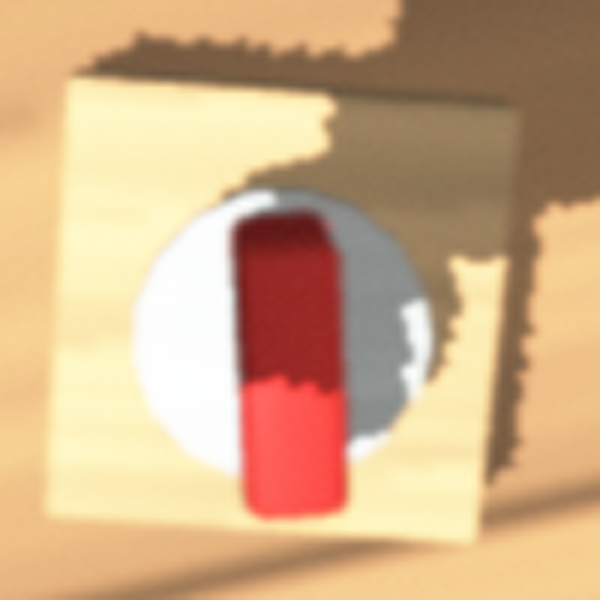

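```bash
python3 - <<'E'
from h import *
s=load('w1')
f=lambda u,v,z: onz(s,280+u/6,120+v/6,z)
print(f(293.5,380,87),f(283,333,51)); print(np.mean([f(*p,30) for p in((68,77),(518,103),(480,543),(47,515))],0))
for p,q in(((240,255),(247,505)),((341,255),(348,505))):
    d=f(*q,87)-f(*p,87); print(d,np.degrees(np.arctan2(d[1],d[0])))
w=f(341,255,87)-f(240,255,87);print(np.linalg.norm(w))
E
```

```text
[542.53301865 154.484842    87.        ] [542.20345818 154.43372883  51.        ]
[542.97406437 154.25291447  30.        ]
[36.00304402 -7.22926564  0.        ] -11.353776638347602
[36.10504631 -6.78868204  0.        ] -10.648758272192474
14.320382885601783
```

>>> drive_tool --commands '[[[-6.5, 16, -38], [0, 0, 2.3]], [[0, 0, -38], [0, 0, 0]], [[0, 0, -36], [0, 0, 0]], [[0, 0, 0], [0, 0, 0]]]'

```text
time: 2.08
position: [536.5, 160.1, 288.1]
tcp_rot: [-179.8, -0.1, 79.4]
ft_force: [-0.4, 0.2, 0.6]
grip_width: 1.002
```

```bash
python3 - <<'E'
from h import *
s=snap('wrist','w2'); o=r.get_obs();print(o['position'],o['tcp_rot'])
E
```

```text
[537.49173987 160.19662435 289.67458637] [-1.79981294e+02 -1.56985066e-01  7.93527374e+01]
```

View pics/w2.png

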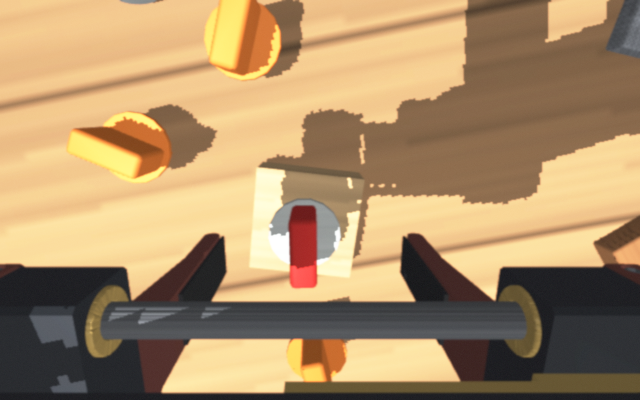

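```bash
python3 - <<'E'
from h import *
s=load('w2'); im=np.array(s['pixels'],np.uint8)
c=cv2.resize(im[160:300,240:380],(700,700)[:2],interpolation=cv2.INTER_CUBIC)[:600]; cv2.imwrite('pics/c4.png',cv2.cvtColor(c,cv2.COLOR_RGB2BGR))
g=np.array([537.49,160.2,289.67-163]);print(proj(s,[g,g+[0,0,-19]]), proj(s,[[542.5,154.4,87]]))
E
```

```text
[[311.63510655 278.62585448]
 [311.74451517 260.99154867]] [[303.31295012 255.65558435]]
```

View pics/c4.png

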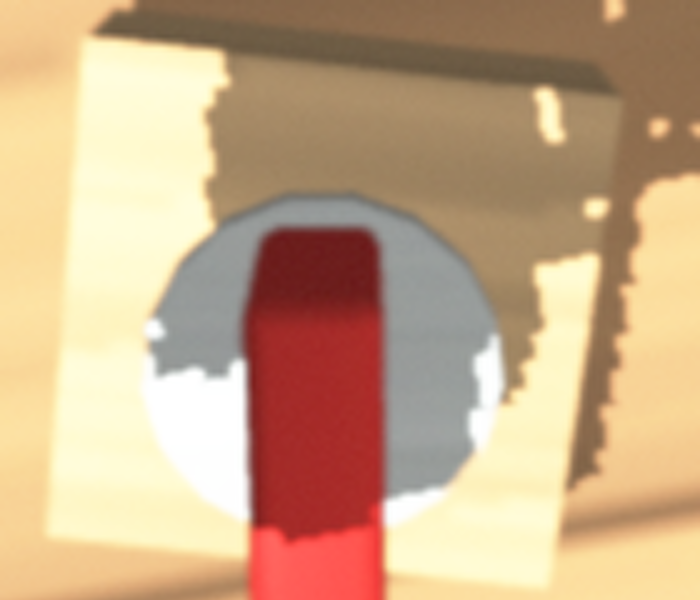

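>>> drive_tool --commands '[[[5, -5.8, 0], [0, 0, 0]], [[0, 0, 0], [0, 0, 0]], [[0, 0, -16], [0, 0, 0]], [[0, 0, -16], [0, 0, 0]], [[0, 0, -12], [0, 0, 0]], [[0, 0, 0], [0, 0, 0]]]'

```text
time: 2.88
position: [543.9, 154.8, 246.7]
tcp_rot: [179.7, -0.3, 79.4]
ft_force: [0.6, 0.4, 0.1]
grip_width: 0.999
```

```bash
python3 - <<'E'
from h import *
s=snap('wrist','w3'); o=r.get_obs();print(o['position'],o['tcp_rot'])
E
```

```text
[544.06278161 154.88130617 247.227312  ] [179.6312731   -0.30631586  79.38616598]
```

View pics/w3.png

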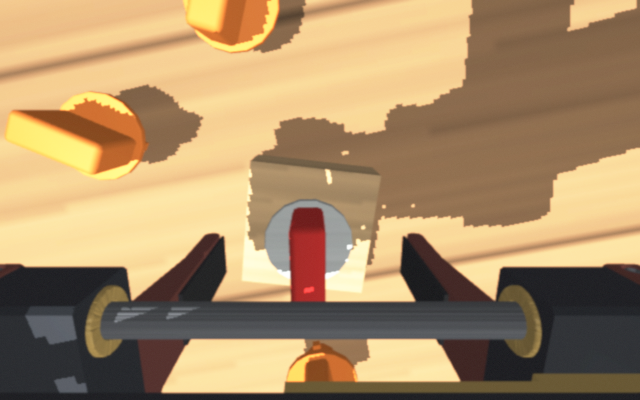

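>>> drive_tool --commands '[[[-1.5, 0, -9], [0.3, 0.3, 0]], [[0, 0, 0], [0, 0, 0]], [[0, 0, 0], [0, 0, 0]]]'

```text
time: 3.3
position: [542.8, 154.9, 238.0]
tcp_rot: [180.0, -0.6, 79.4]
ft_force: [-1.2, -0.5, 0.3]
grip_width: 1.0
```

```bash
python3 - <<'E'
from h import *
o=r.get_obs();print(o['position'],o['tcp_rot'],o['ft_force'],o['wrist_torque'])
E
```

```text
[542.83001475 154.93233898 237.98136721] [179.96034357  -0.57967964  79.38062819] [-1.21439793 -0.48590924  0.28136038] [ 0.02037669 -0.04449814  0.03782777]
```

Well aligned. Close the jaws.

>>> drive_tool --commands '[[[0, 0, 0], [0, 0.3, 0]], [[0, 0, 0], [0, 0, 0]], [[0, 0, 0], [0, 0, 0]], [[0, 0, 0], [0, 0, 0]], [[0, 0, 0], [0, 0, 0]], [[0, 0, 0], [0, 0, 0]]]' --hand 1 --grip_force 30

```text
time: 4.05
position: [543.1, 155.0, 238.8]
tcp_rot: [-179.8, -0.5, 79.4]
ft_force: [1.1, -0.7, 0.2]
grip_width: 0.354
```

```bash
python3 - <<'E'
from h import *
o=r.get_obs();print(o['position'],o['tcp_rot'],o['ft_force'],o['wrist_torque'],o['grip_width'])
E
```

```text
[543.13363529 155.02199848 238.79489333] [-179.81078173   -0.54967055   79.38410003] [ 1.05079397 -0.73062491  0.17126268] [-0.00559959  0.03104741 -0.04947815] 0.3539371339697622
```

>>> drive_tool --commands '[[[0, 0, 0], [0, 0.3, 0]], [[0, 0, 0], [0, 0, 0]], [[0, 0, 0], [0, 0, 0]], [[0, 0, 0], [0, 0, 0]]]'

```text
time: 4.55
position: [542.8, 153.6, 238.4]
tcp_rot: [-179.4, -0.3, 79.5]
ft_force: [0.0, -0.3, 0.6]
grip_width: 0.183
```

>>> drive_tool --commands '[[[0, 0, 8], [-0.3, 0, 0]], [[0, 0, 15], [0, 0, 0]], [[0, 0, 25], [0, 0, 0]], [[0, 0, 30], [0, 0, 0]], [[0, 0, 30], [0, 0, 0]], [[0, 0, 0], [0, 0, 0]]]'

```text
time: 5.3
position: [542.2, 154.7, 353.7]
tcp_rot: [-179.6, -0.1, 79.5]
ft_force: [-0.2, -0.1, -1.5]
grip_width: 0.183
```

```bash
python3 - <<'E'
from h import *
o=r.get_obs();print(o['position'],o['tcp_rot'],o['ft_force'],o['wrist_torque'],o['grip_width'])
snap('wrist','w4'); snap('scene','s4'); s=snap('side','d4')
E
```

```text
[542.21370914 154.72282298 353.69048882] [-1.79591185e+02 -1.07324317e-01  7.94689952e+01] [-0.16461617 -0.09139994 -1.54173637] [0.04239502 0.01723049 0.01231369] 0.182834680125641
```

View pics/w4.png

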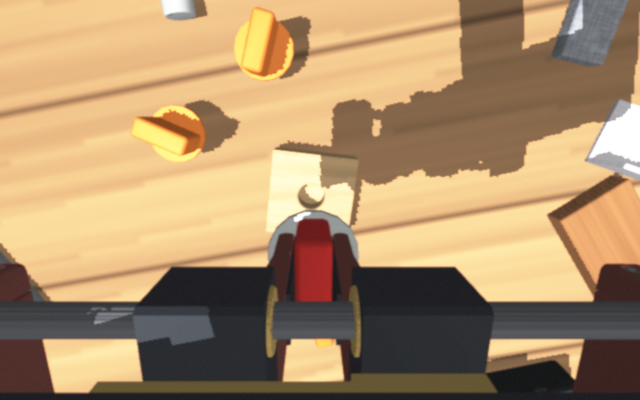

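View pics/s4.png

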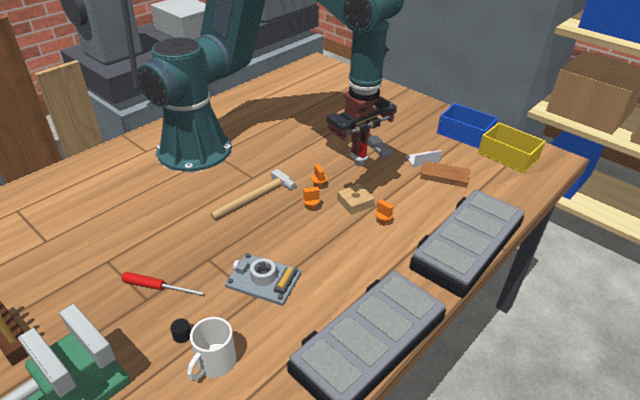

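```bash
python3 - <<'E'
from h import *
from scipy.spatial.transform import Rotation as Ro
s=load('w4'); im=np.array(s['pixels'],np.uint8)
# tool pose at snapshot
p=np.array([542.214,154.723,353.69]); R=Ro.from_euler('xyz',[-179.591,-.107,79.469],degrees=True).as_matrix()
Rc,t=RT(s)
T=lambda q: p+R@np.array(q,float)
print('cam in tool',R.T@(-Rc.T@t-p)); print((Rc@R).round(4))
th=np.radians(np.arange(0,360,5)); out=cv2.cvtColor(im,cv2.COLOR_RGB2BGR)
out=cv2.resize(out[180:340,240:400],(800,800),interpolation=cv2.INTER_CUBIC)
for z,rr in((187.5,24),):
  for a in th:
    u=proj(s,[T([rr*np.cos(a),rr*np.sin(a),z])])[0]; cv2.circle(out,tuple(int(round(x)) for x in ((u-[240,180]+.5)*5)),2,(0,255,0),-1)
for q in ([8,21,151.5],[-8,21,151.5],[8,-21,151.5],[-8,-21,151.5]):
    u=proj(s,[T(q)])[0]; cv2.circle(out,tuple(int(round(x)) for x in ((u-[240,180]+.5)*5)),4,(255,0,0),-1)
cv2.imwrite('pics/c5.png',out[:600])
E
```

```text
cam in tool [  0.6939409  -70.63857263  20.13475732]
[[ 1.000e+00 -3.000e-04  9.000e-04]
 [ 6.000e-04  9.672e-01 -2.540e-01]
 [-7.000e-04  2.540e-01  9.672e-01]]
```

View pics/c5.png

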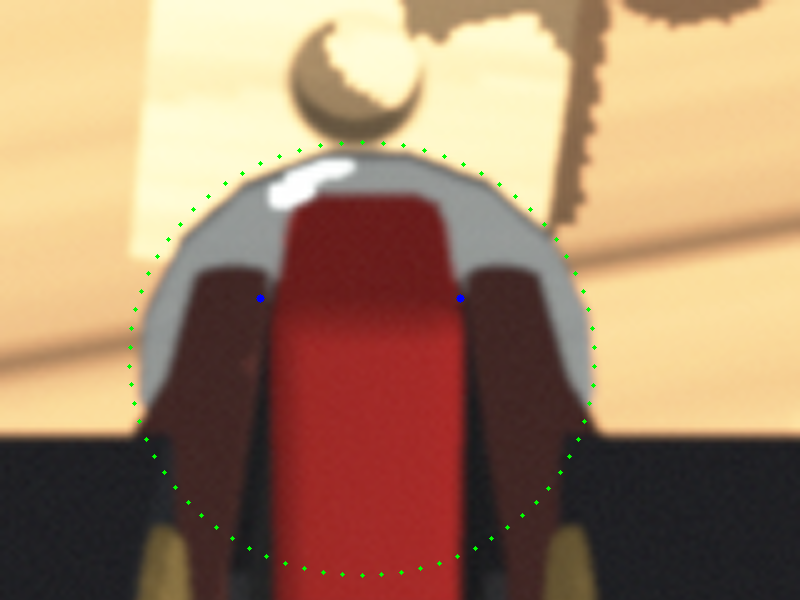

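>>> drive_tool --commands '[[[7.5, -38, 0], [0, 0, 0]], [[7.5, -38, 0], [0, 0, 0]], [[7.5, -38, 0], [0, 0, 0]], [[7.5, -38, 0], [0, 0, 0]], [[7.5, -38, 0], [0, 0, 0]], [[7.5, -38, 0], [0, 0, 0]], [[7.5, -38, 0], [0, 0, 0]], [[7.5, -38, 0], [0, 0, 0]], [[7.5, -38, 0], [0, 0, 0]], [[7.5, -38, 0], [0, 0, 0]], [[0, 0, 0], [0, 0, 0]]]'

```text
time: 6.82
position: [610.7, -236.1, 330.3]
tcp_rot: [-177.4, -0.1, 79.6]
ft_force: [0.7, -0.3, -0.5]
grip_width: 0.18
```

```bash
python3 - <<'E'
from h import *
s=snap('wrist','w5'); o=r.get_obs();print(o['position'],o['tcp_rot'],o['grip_width'])
E
```

```text
[ 610.15072098 -234.56431982  329.94337784] [-177.30192255   -0.21885815   79.61051141] 0.18026660810323417
```

View pics/w5.png

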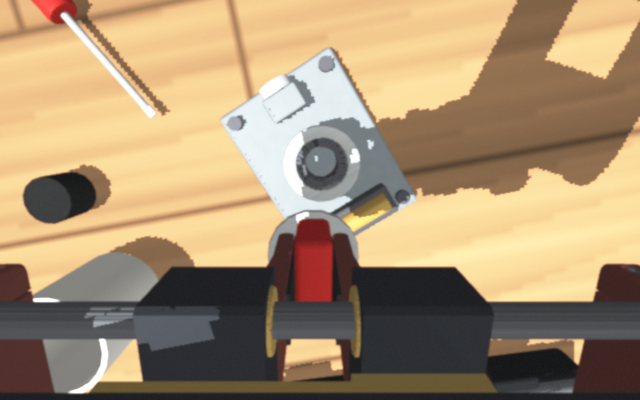

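```bash
python3 - <<'E'
from h import *
s=load('w5'); im=cv2.cvtColor(np.array(s['pixels'],np.uint8),cv2.COLOR_RGB2BGR)
cv2.imwrite('pics/c6.png',cv2.resize(im[115:215,270:370],(600,600),interpolation=cv2.INTER_CUBIC))
E
```

```text
(no output)
```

View pics/c6.png

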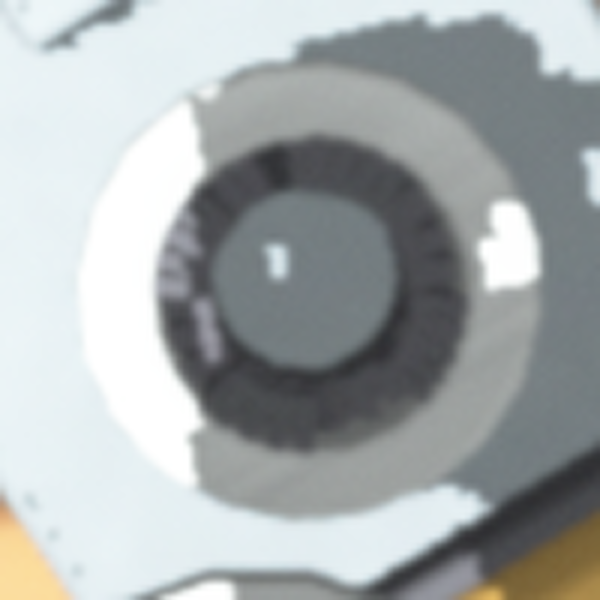

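>>> drive_tool --commands '[[[0, 0, 0], [-2.5, 0, 0]], [[0, 0, 0], [0, 0, 0]], [[0, 0, -12], [0, 0, 0]], [[0, 0, -12], [0, 0, 0]], [[0, 0, 0], [0, 0, 0]]]'

```text
time: 7.5
position: [608.2, -230.3, 300.4]
tcp_rot: [-177.3, 2.0, 79.7]
ft_force: [0.0, -0.4, -2.0]
grip_width: 0.183
```

```bash
python3 - <<'E'
from h import *
s=snap('wrist','w6'); o=r.get_obs();print(o['position'],o['tcp_rot'],o['grip_width'],o['joint_pos'])
im=cv2.cvtColor(np.array(s['pixels'],np.uint8),cv2.COLOR_RGB2BGR)
cv2.imwrite('pics/c7.png',cv2.resize(im[90:220,250:380],(780,780),interpolation=cv2.INTER_CUBIC)[:600])
E
```

```text
[ 608.44320224 -230.42185678  300.90332935] [-177.321342      1.97875464   79.73642181] 0.17562796002318715 [ -26.01165779   30.94574638   85.01716935   -2.8763603    66.10724505
 -104.48908646]
```

View pics/c7.png

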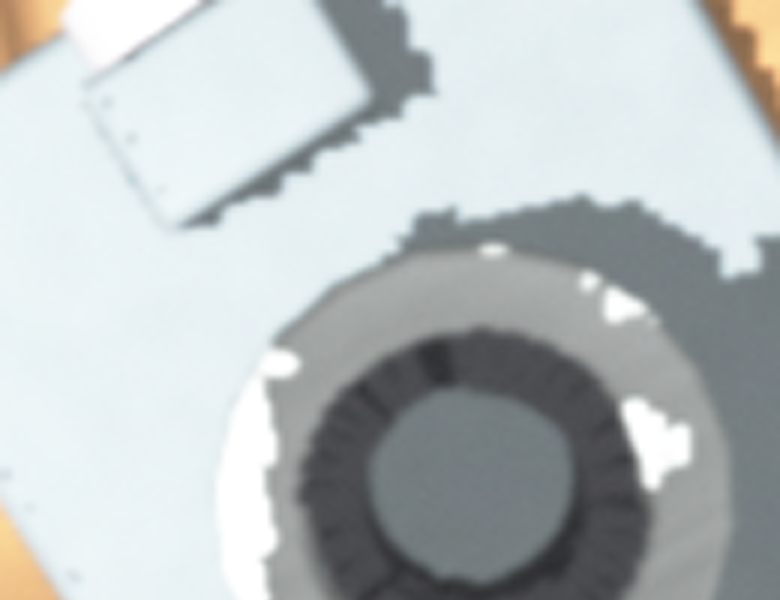

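```bash
cat >> h.py <<'E'
from scipy.spatial.transform import Rotation as Ro
def st(yaw=None,tgt=(-179.6,-0.1)):
    o=r.get_obs(); e=o['tcp_rot']; Rm=Ro.from_euler('xyz',e,degrees=True)
    y=e[2] if yaw is None else yaw
    c=(Ro.from_euler('xyz',[*tgt,y],degrees=True)*Rm.inv()).as_rotvec(degrees=True)
    ax=Rm.apply([0,0,1])
    print('t',o['time'],'pos',o['position'].round(2),'rot',e.round(2),'corr',c.round(2),'lugpt',(o['position']+208.5*ax).round(2),'F',o['ft_force'].round(1),'M',o['wrist_torque'].round(3),'w',round(o['grip_width'],3),'j6',o['joint_pos'][5].round(1))
    return o
E
python3 - <<'E'
from h import *
st()
s=load('w6')
f=lambda u,v,z: onz(s,250+u/6,90+v/6,z)
# bush outer rim points in c7
for p,q in (((217,490),(732,490)),((475,247),(475,735))): print(f(*p,45),f(*q,45))
s=load('w5'); f=lambda u,v,z: onz(s,270+u/6,115+v/6,z)
print(f(78,290,45),f(540,290,45),f(310,62,45),f(310,520,45),f(309,291,45))
for n in('w6',):
    im=cv2.cvtColor(np.array(load(n)['pixels'],np.uint8),cv2.COLOR_RGB2GRAY)[120:220,280:380]
    im=np.clip((im.astype(float)-30)*4,0,255).astype(np.uint8)
    cv2.imwrite('pics/c8.png',cv2.resize(im,(600,600),interpolation=cv2.INTER_CUBIC))
E
```

```text
t 7.55 pos [ 608.44 -230.42  300.9 ] rot [-177.32    1.98   79.74] corr [ 1.64 -2.61  0.04] lugpt [ 597.57 -235.76   92.76] F [ 0.1  0.2 -1. ] M [ 0.018 -0.033  0.015] w 0.176 j6 -104.5
[ 561.63937984 -248.99084964   45.        ] [ 571.86027925 -190.99968692   45.        ]
[ 539.92510102 -215.22941718   45.        ] [ 595.20896052 -224.66481486   45.        ]
[ 562.60292786 -249.47312634   45.        ] [ 573.3205517  -191.20097402   45.        ] [ 539.88281026 -215.20518207   45.        ] [ 597.66434886 -225.50907008   45.        ] [ 568.08682649 -220.3649411    45.        ]
```

View pics/c8.png

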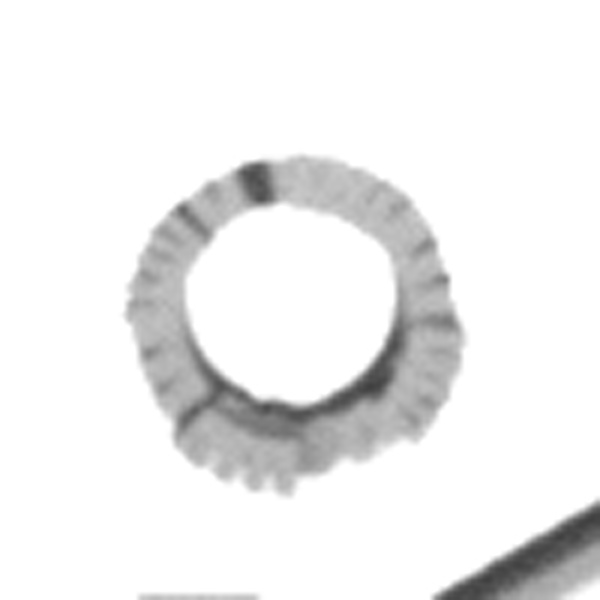

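>>> drive_tool --commands '[[[3, 1, 0], [1.6, -2.6, 0]], [[0, 0, 0], [0, 0, 0]], [[0, 0, -10], [0, 0, 0]], [[0, 0, -10], [0, 0, 0]], [[0, 0, 0], [0, 0, 0]], [[0, 0, 0], [0, 0, 0]]]'

```text
time: 8.3
position: [611.5, -229.6, 279.5]
tcp_rot: [-179.5, -0.0, 79.7]
ft_force: [-0.5, 0.3, -0.9]
grip_width: 0.18
```

```bash
python3 - <<'E'
from h import *
s=snap('wrist','w7'); st()
im=cv2.cvtColor(np.array(s['pixels'],np.uint8),cv2.COLOR_RGB2BGR)
a=cv2.resize(im[90:220,250:380],(390,390),interpolation=cv2.INTER_CUBIC)
im=np.clip((im.astype(float)-30)*2.5,0,255).astype(np.uint8)
b=cv2.resize(im[90:220,250:380],(390,390),interpolation=cv2.INTER_CUBIC)
cv2.imwrite('pics/c9.png',np.hstack([a,b]))
cv2.imwrite('pics/w7b.png',cv2.resize(im[60:240,200:440],(800,600),interpolation=cv2.INTER_CUBIC))
E
```

```text
t 8.35 pos [ 611.47 -229.55  279.47] rot [-1.7953e+02 -2.0000e-02  7.9710e+01] corr [ 0.07 -0.08 -0.  ] lugpt [ 609.8  -229.17   70.98] F [-0.1  1.  -1.9] M [ 0.052 -0.03  -0.006] w 0.179 j6 -106.2
```

View pics/w7b.png

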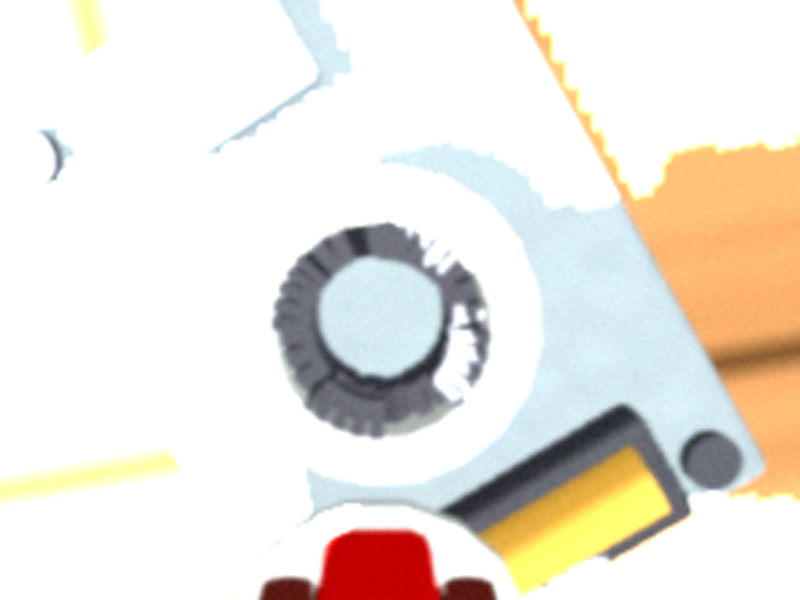

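View pics/w7.png

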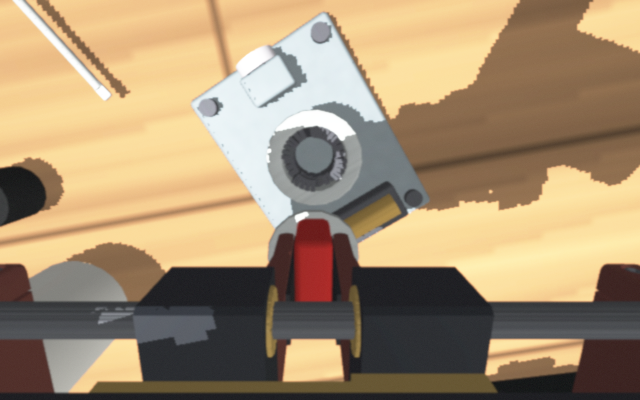

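```bash
python3 - <<'E'
from h import *
s=load('w7')
P=[onz(s,*p,45) for p in((269,156.5),(361,156.5),(315,110.5),(315,203.5))]
print(np.array(P).round(1),(P[0]+P[1])/2,(P[2]+P[3])/2, np.linalg.norm(P[0]-P[1]),np.linalg.norm(P[2]-P[3]))
o=r.get_obs()
E
```

```text
[[ 562.  -247.5   45. ]
 [ 572.1 -191.7   45. ]
 [ 540.1 -214.8   45. ]
 [ 596.5 -224.9   45. ]] [ 567.06215379 -219.61247275   45.        ] [ 568.29094133 -219.83114705   45.        ] 56.685609646403826 57.29755435302857
```

>>> drive_tool --commands '[[[-10, 2.2, 0.5], [0, 0, 0]], [[-10, 2.2, 0.5], [0, 0, 0]], [[-10, 2.2, 0.5], [0, 0, 0]], [[-10, 2.2, 0.5], [0, 0, 0]], [[0, 0, 0], [0, 0, 0]], [[0, 0, 0], [0, 0, 0]]]'

```text
time: 9.1
position: [568.0, -220.0, 282.7]
tcp_rot: [-179.6, 0.0, 79.7]
ft_force: [0.1, -0.3, -0.9]
grip_width: 0.179
```

```bash
python3 - <<'E'
from h import *
s=snap('wrist','w8');snap('scene','s8');snap('side','d8'); st()
c=[cv2.cvtColor(np.array(load(n)['pixels'],np.uint8),cv2.COLOR_RGB2BGR) for n in('s8','d8')]
cv2.imwrite('pics/c10.png',np.hstack([cv2.resize(c[0][215:315,213:313],(400,400),interpolation=cv2.INTER_CUBIC),cv2.resize(c[1][195:295,352:452],(400,400),interpolation=cv2.INTER_CUBIC)]))
E
```

```text
t 9.25 pos [ 568.22 -219.99  282.44] rot [-179.56   -0.     79.71] corr [ 0.09 -0.06 -0.  ] lugpt [ 566.63 -219.7    73.95] F [ 0.6 -0.5 -1.7] M [0.02  0.019 0.037] w 0.183 j6 -107.2
```

View pics/w8.png

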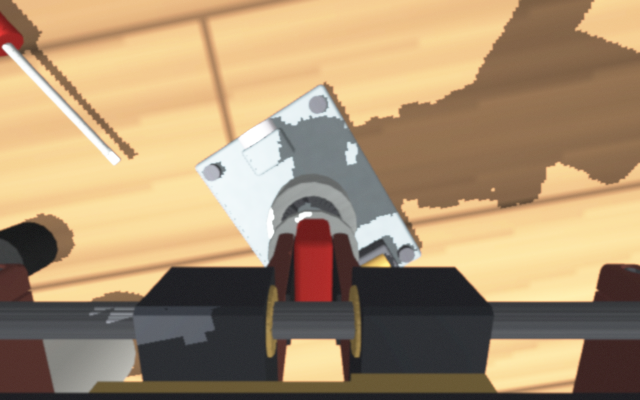

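View pics/c10.png

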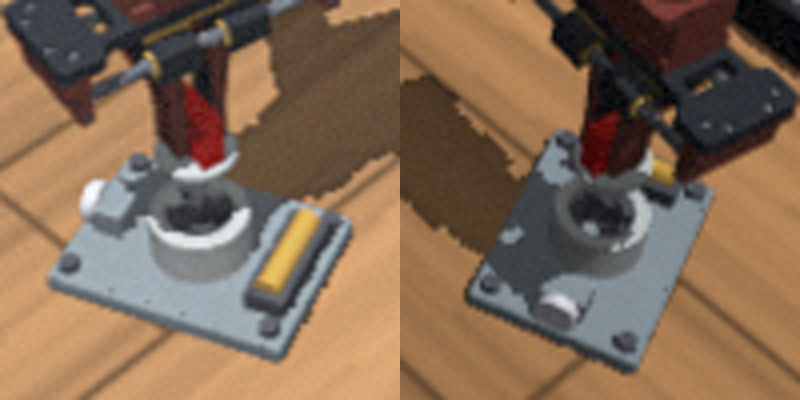

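```bash
python3 - <<'E'
from h import *
a=load('s8');b=load('d8')
print(onz(a,262.5,255,93),onz(b,405.5,237.8,93))
E
```

```text
[ 579.57029281 -226.26101222   93.        ] [ 562.95771898 -229.68683369   93.        ]
```

>>> drive_tool --commands '[[[0, 0, -6], [0, 0, 0]], [[0, 0, -5], [0, 0, 0]], [[0, 0, -3], [0, 0, 0]], [[0, 0, -2], [0, 0, 0]], [[0, 0, 0], [0, 0, 0]]]'

```text
time: 9.88
position: [568.6, -220.0, 264.6]
tcp_rot: [-179.5, -0.0, 79.7]
ft_force: [0.1, 0.8, -1.1]
grip_width: 0.183
```

```bash
python3 - <<'E'
from h import *
st()
E
```

```text
t 9.875 pos [ 568.64 -220.03  264.55] rot [-1.7952e+02 -2.0000e-02  7.9720e+01] corr [ 0.07 -0.1  -0.  ] lugpt [ 566.92 -219.66   56.06] F [ 0.1  0.8 -1.1] M [ 0.025 -0.05   0.023] w 0.183 j6 -107.2
```

>>> drive_tool --commands '[[[0, 0, -2], [0, 0, 0]], [[0, 0, -2], [0, 0, 0]], [[0, 0, 0], [0, 0, 0]]]'

```text
time: 10.25
position: [568.7, -220.1, 260.5]
tcp_rot: [-179.5, -0.0, 79.7]
ft_force: [0.4, -1.1, -1.5]
grip_width: 0.182
```

```bash
python3 - <<'E'
from h import *
st()
E
```

```text
t 10.25 pos [ 568.73 -220.09  260.54] rot [-179.55   -0.     79.72] corr [ 0.08 -0.07 -0.  ] lugpt [ 567.12 -219.78   52.04] F [ 0.4 -1.1 -1.5] M [ 0.015 -0.03   0.042] w 0.182 j6 -107.2
```

>>> drive_tool --commands '[[[0, 0, -2], [0, 0, 0]], [[0, 0, -2], [0, 0, 0]], [[0, 0, 0], [0, 0, 0]]]'

```text
time: 10.62
position: [568.8, -220.1, 256.4]
tcp_rot: [-179.6, -0.0, 79.7]
ft_force: [-0.3, 0.6, -1.4]
grip_width: 0.182
```

```bash
python3 - <<'E'
from h import *
st(); snap('scene','s9');snap('side','d9')
c=[cv2.cvtColor(np.array(load(n)['pixels'],np.uint8),cv2.COLOR_RGB2BGR) for n in('s9','d9')]
cv2.imwrite('pics/c11.png',np.hstack([cv2.resize(c[0][215:315,213:313],(400,400),interpolation=cv2.INTER_CUBIC),cv2.resize(c[1][195:295,352:452],(400,400),interpolation=cv2.INTER_CUBIC)]))
E
```

```text
t 10.625 pos [ 568.75 -220.1   256.36] rot [-179.56   -0.     79.72] corr [ 0.09 -0.06 -0.  ] lugpt [ 567.17 -219.81   47.86] F [-0.3  0.6 -1.4] M [ 0.064  0.018 -0.019] w 0.182 j6 -107.2
```

View pics/c11.png

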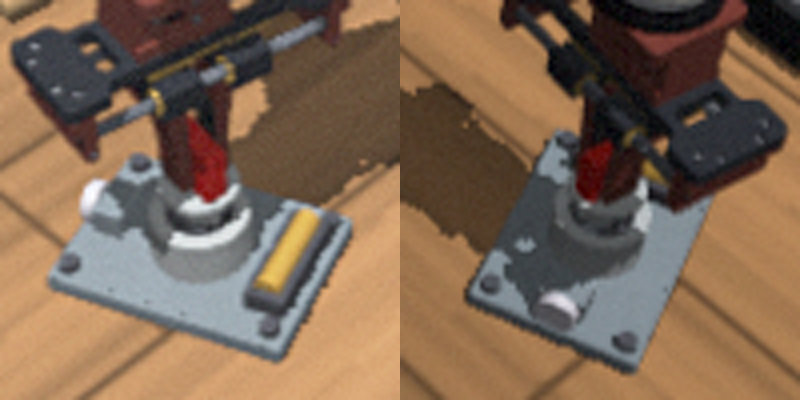

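The scene and side views show the screw centred over the bush, with its tip in the bore. I'll keep going down in small steps until it touches.

>>> drive_tool --commands '[[[0, 0, -1.5], [0, 0, 0]], [[0, 0, -1.5], [0, 0, 0]], [[0, 0, 0], [0, 0, 0]]]'

```text
time: 11.1
position: [568.9, -220.2, 253.5]
tcp_rot: [-179.6, 0.0, 79.7]
ft_force: [0.2, -0.6, -1.7]
grip_width: 0.178
```

```bash
python3 - <<'E'
from h import *
st()
E
```

```text
t 11.1 pos [ 568.94 -220.19  253.49] rot [-1.796e+02  1.000e-02  7.972e+01] corr [ 0.11 -0.02 -0.  ] lugpt [ 567.49 -219.95   44.99] F [ 0.2 -0.6 -1.7] M [0.031 0.074 0.005] w 0.178 j6 -107.2
```

>>> drive_tool --commands '[[[-0.3, 0, -1], [0, 0, 0]], [[0, 0, 0], [0, 0, 0]]]'

```text
time: 11.35
position: [568.9, -220.2, 253.4]
tcp_rot: [-179.6, 0.0, 79.7]
ft_force: [-0.3, -0.5, -1.5]
grip_width: 0.184
```

```bash
python3 - <<'E'
from h import *
st()
E
```

```text
t 11.35 pos [ 568.85 -220.21  253.45] rot [-1.7964e+02  1.0000e-02  7.9720e+01] corr [0.12 0.02 0.  ] lugpt [ 567.57 -220.03   44.95] F [-0.3 -0.5 -1.5] M [0.046 0.051 0.025] w 0.184 j6 -107.2
```

>>> drive_tool --commands '[[[-0.3, 0, -1], [0, 0, 0]], [[0, 0, 0], [0, 0, 0]]]'

```text
time: 11.6
position: [568.7, -220.2, 253.4]
tcp_rot: [-179.7, 0.0, 79.7]
ft_force: [-1.8, 0.7, 0.6]
grip_width: 0.184
```

```bash
python3 - <<'E'
from h import *
st()
E
```

```text
t 11.6 pos [ 568.74 -220.18  253.39] rot [-1.797e+02  2.000e-02  7.972e+01] corr [0.14 0.08 0.  ] lugpt [ 567.65 -220.05   44.89] F [-1.8  0.7  0.6] M [ 0.128  0.187 -0.016] w 0.184 j6 -107.3
```

>>> drive_tool --commands '[[[0, 0, -0.8], [0, 0, -6]], [[0, 0, -0.8], [0, 0, -6]], [[0, 0, -0.8], [0, 0, 0]]]'

```text
time: 11.98
position: [569.5, -220.5, 253.2]
tcp_rot: [-179.9, 0.0, 67.3]
ft_force: [-3.2, 1.6, 9.3]
grip_width: 0.183
```

```bash
python3 - <<'E'
from h import *
st()
E
```

```text
t 11.975 pos [ 569.5  -220.54  253.21] rot [-1.7988e+02  4.0000e-02  6.7330e+01] corr [0.24 0.2  0.  ] lugpt [ 569.03 -220.52   44.71] F [-3.2  1.6  9.3] M [ 0.296  0.616 -0.004] w 0.183 j6 -94.9
```

>>> drive_tool --commands '[[[-0.8, 0.2, -0.3], [0, 0, -6]], [[-0.3, 0, -0.3], [0, 0, -6]], [[0, 0, -0.2], [0, 0, 0]]]'

```text
time: 12.35
position: [568.6, -220.9, 253.3]
tcp_rot: [-180.0, 0.1, 55.1]
ft_force: [-0.8, 0.3, 3.0]
grip_width: 0.181
```

```bash
python3 - <<'E'
from h import *
st()
E
```

```text
t 12.35 pos [ 568.63 -220.94  253.32] rot [-1.800e+02  1.000e-01  5.506e+01] corr [0.39 0.21 0.  ] lugpt [ 568.43 -221.22   44.82] F [-0.8  0.3  3. ] M [ 0.282  0.207 -0.045] w 0.181 j6 -82.7
```

>>> drive_tool --commands '[[[-0.2, 0.5, -0.4], [0, 0, -6]], [[0, 0.2, -0.4], [0, 0, -6]], [[0, 0, -0.3], [0, 0, 0]]]'

```text
time: 12.72
position: [568.9, -220.3, 253.2]
tcp_rot: [179.9, 0.1, 43.1]
ft_force: [-1.3, 1.7, 4.4]
grip_width: 0.181
```

```bash
python3 - <<'E'
from h import *
st()
E
```

```text
t 12.725 pos [ 568.92 -220.33  253.25] rot [1.7992e+02 5.0000e-02 4.3090e+01] corr [0.45 0.22 0.  ] lugpt [ 568.98 -220.66   44.75] F [-1.3  1.7  4.4] M [0.09  0.374 0.024] w 0.181 j6 -70.7
```

>>> drive_tool --commands '[[[-0.4, 0, -0.4], [0, 0, -6]], [[-0.2, 0, -0.4], [0, 0, -6]], [[0, 0, -0.4], [0, 0, 0]]]'

```text
time: 13.1
position: [568.9, -220.1, 253.1]
tcp_rot: [179.9, -0.0, 31.2]
ft_force: [-1.7, 0.8, 7.2]
grip_width: 0.184
```

```bash
python3 - <<'E'
from h import *
st()
E
```

```text
t 13.1 pos [ 568.92 -220.1   253.06] rot [ 1.7986e+02 -4.0000e-02  3.1180e+01] corr [0.49 0.23 0.  ] lugpt [ 569.31 -220.44   44.56] F [-1.7  0.8  7.2] M [ 0.06   0.527 -0.015] w 0.184 j6 -58.8
```

>>> drive_tool --commands '[[[-0.8, 0, -0.3], [0, 0, -6]], [[-0.3, 0, -0.3], [0, 0, -6]], [[0, 0, -0.4], [0, 0, 0]]]'

```text
time: 13.48
position: [568.4, -220.1, 252.1]
tcp_rot: [179.8, -0.1, 19.5]
ft_force: [-0.9, 0.3, 1.9]
grip_width: 0.182
```

```bash
python3 - <<'E'
from h import *
st()
E
```

```text
t 13.475 pos [ 568.36 -220.12  252.06] rot [ 1.7981e+02 -1.3000e-01  1.9530e+01] corr [0.55 0.22 0.  ] lugpt [ 569.02 -220.61   43.56] F [-0.9  0.3  1.9] M [-0.015  0.143 -0.053] w 0.182 j6 -47.2
```

Height is down 1 mm, so this is the start of a notch. I'll hold yaw and let the lugs drop in.

>>> drive_tool --commands '[[[-0.3, 0, -1.5], [0, 0, 0]], [[0, 0, -1.5], [0, 0, 0]], [[0, 0, 0], [0, 0, 0]]]'

```text
time: 13.85
position: [568.1, -219.6, 248.1]
tcp_rot: [179.9, -0.1, 19.9]
ft_force: [0.0, 0.7, -0.9]
grip_width: 0.178
```

```bash
python3 - <<'E'
from h import *
st()
E
```

```text
t 13.85 pos [ 568.14 -219.6   248.11] rot [ 1.7987e+02 -1.4000e-01  1.9910e+01] corr [0.48 0.22 0.  ] lugpt [ 568.79 -219.86   39.62] F [ 0.   0.7 -0.9] M [ 0.147 -0.123  0.   ] w 0.178 j6 -47.6
```

>>> drive_tool --commands '[[[0, 0, -1.5], [0, 0, 0]], [[0, 0, -1.5], [0, 0, 0]], [[0, 0, -1], [0, 0, 0]], [[0, 0, 0], [0, 0, 0]]]'

```text
time: 14.35
position: [568.2, -219.8, 243.5]
tcp_rot: [179.9, -0.1, 20.0]
ft_force: [0.8, 1.1, -1.3]
grip_width: 0.181
```

```bash
python3 - <<'E'
from h import *
st()
E
```

```text
t 14.35 pos [ 568.2  -219.75  243.54] rot [ 1.7987e+02 -1.3000e-01  1.9970e+01] corr [0.49 0.21 0.  ] lugpt [ 568.82 -220.03   35.04] F [ 0.8  1.1 -1.3] M [ 0.152 -0.194  0.043] w 0.181 j6 -47.6
```

>>> drive_tool --commands '[[[0, 0, -0.5], [0, 0, -4]], [[0, 0, -0.5], [0, 0, -4]], [[0, 0, -0.3], [0, 0, 0]]]'

```text
time: 14.72
position: [567.7, -219.6, 243.4]
tcp_rot: [179.9, -0.1, 11.8]
ft_force: [-0.2, 0.7, 2.1]
grip_width: 0.178
```

```bash
python3 - <<'E'
from h import *
st()
E
```

```text
t 14.725 pos [ 567.74 -219.62  243.36] rot [ 1.799e+02 -8.000e-02  1.180e+01] corr [0.5  0.08 0.  ] lugpt [ 568.09 -219.93   34.86] F [-0.2  0.7  2.1] M [ 0.263  0.101 -0.008] w 0.178 j6 -39.4
```

>>> drive_tool --commands '[[[0, 0, -0.5], [0, 0, -4]], [[0, 0, -0.4], [0, 0, -4]], [[0, 0, -0.2], [0, 0, 0]]]'

```text
time: 15.1
position: [567.9, -219.4, 243.4]
tcp_rot: [179.9, -0.1, 3.8]
ft_force: [-1.0, 1.6, 3.0]
grip_width: 0.183
```

```bash
python3 - <<'E'
from h import *
st()
E
```

```text
t 15.1 pos [ 567.88 -219.45  243.37] rot [ 1.799e+02 -1.300e-01  3.850e+00] corr [0.5  0.06 0.  ] lugpt [ 568.37 -219.79   34.87] F [-1.   1.6  3. ] M [0.281 0.132 0.004] w 0.183 j6 -31.5
```

>>> drive_tool --commands '[[[0, 0, -0.5], [0, 0, -4]], [[0, 0, -0.4], [0, 0, -3]], [[0, 0, -0.2], [0, 0, 0]]]'

```text
time: 15.48
position: [568.2, -219.4, 243.3]
tcp_rot: [179.9, -0.2, -2.9]
ft_force: [-0.4, 1.9, 3.3]
grip_width: 0.177
```

```bash
python3 - <<'E'
from h import *
st()
E
```

```text
t 15.475 pos [ 568.19 -219.39  243.32] rot [179.88  -0.19  -2.91] corr [0.52 0.07 0.  ] lugpt [ 568.88 -219.86   34.82] F [-0.4  1.9  3.3] M [ 0.35   0.125 -0.015] w 0.177 j6 -24.7
```

>>> drive_tool --commands '[[[0, 0, -0.5], [0, 0, -4]], [[0, 0, -0.4], [0, 0, 0]]]'

```text
time: 15.72
position: [568.7, -219.4, 243.2]
tcp_rot: [179.9, -0.3, -6.7]
ft_force: [-1.2, 1.8, 6.0]
grip_width: 0.182
```

```bash
python3 - <<'E'
from h import *
st()
E
```

```text
t 15.725 pos [ 568.7  -219.42  243.22] rot [179.87  -0.29  -6.73] corr [0.54 0.13 0.  ] lugpt [ 569.69 -220.     34.72] F [-1.2  1.8  6. ] M [ 0.475  0.285 -0.003] w 0.182 j6 -20.8
```

>>> drive_tool --commands '[[[0, 0, -0.5], [0, 0, -4]], [[0, 0, -0.4], [0, 0, 0]]]'

```text
time: 15.98
position: [569.0, -219.4, 243.2]
tcp_rot: [179.9, -0.4, -10.5]
ft_force: [-1.7, 2.2, 6.3]
grip_width: 0.183
```

```bash
python3 - <<'E'
from h import *
st()
E
```

```text
t 15.975 pos [ 569.02 -219.41  243.2 ] rot [179.87  -0.35 -10.55] corr [0.57 0.15 0.  ] lugpt [ 570.2  -220.1    34.71] F [-1.7  2.2  6.3] M [0.429 0.364 0.037] w 0.183 j6 -17.0
```

>>> drive_tool --commands '[[[-0.8, 0, -0.1], [0.3, 0.3, -4]], [[-0.3, 0, -0.3], [0, 0, 0]]]'

```text
time: 16.23
position: [569.3, -220.1, 243.3]
tcp_rot: [-180.0, -0.2, -14.3]
ft_force: [0.4, 1.8, 4.9]
grip_width: 0.174
```

```bash
python3 - <<'E'
from h import *
st()
E
```

```text
t 16.225 pos [ 569.29 -220.09  243.28] rot [-179.96   -0.25  -14.3 ] corr [0.39 0.05 0.  ] lugpt [ 570.19 -220.17   34.78] F [0.4 1.8 4.9] M [ 0.47  -0.01   0.154] w 0.174 j6 -13.4
```

>>> drive_tool --commands '[[[0, 0, -0.3], [0, 0, -4]], [[0, 0, -0.3], [0, 0, 0]]]'

```text
time: 16.48
position: [569.4, -220.0, 243.2]
tcp_rot: [-180.0, -0.3, -18.0]
ft_force: [-0.4, 1.5, 5.4]
grip_width: 0.183
```

```bash
python3 - <<'E'
from h import *
st()
E
```

```text
t 16.475 pos [ 569.39 -219.96  243.23] rot [-179.97   -0.27  -18.  ] corr [0.41 0.04 0.  ] lugpt [ 570.35 -220.18   34.73] F [-0.4  1.5  5.4] M [0.397 0.065 0.279] w 0.183 j6 -9.7
```

Mz rose 0.15 → 0.28 N m over 4° with no sinking, about 26° past the notch's edge. That is the crossed pair, so I'll back off fully and lift.

>>> drive_tool --commands '[[[-0.3, 0, 0.2], [0, 0, 6]], [[0, 0, 0], [0, 0, 8]], [[0, 0, 0], [0, 0, 8]], [[0, 0, 0], [0, 0, 7]], [[0, 0, 0], [0, 0, 0]]]'

```text
time: 17.1
position: [569.2, -219.9, 243.4]
tcp_rot: [-180.0, -0.3, 12.6]
ft_force: [1.6, 1.6, 2.0]
grip_width: 0.183
```

```bash
python3 - <<'E'
from h import *
st()
E
```

```text
t 17.1 pos [ 569.16 -219.92  243.37] rot [-179.99   -0.31   12.65] corr [0.34 0.29 0.  ] lugpt [ 570.27 -219.64   34.88] F [1.6 1.6 2. ] M [ 0.229 -0.1   -0.004] w 0.183 j6 -40.5
```

>>> drive_tool --commands '[[[-1, 0, 1], [0.3, 0.3, 0]], [[0, 0, 2], [0, 0, 0]], [[0, 0, 0], [0, 0, 0]]]'

```text
time: 17.48
position: [567.5, -219.9, 245.5]
tcp_rot: [-179.6, 0.0, 12.5]
ft_force: [1.3, 0.1, -0.2]
grip_width: 0.179
```

```bash
python3 - <<'E'
from h import *
st()
E
```

```text
t 17.475 pos [ 567.52 -219.93  245.5 ] rot [-1.7957e+02  3.0000e-02  1.2500e+01] corr [-0.   -0.13 -0.  ] lugpt [ 567.07 -218.42   37.01] F [ 1.3  0.1 -0.2] M [-0.005 -0.29  -0.007] w 0.179 j6 -40.5
```

>>> drive_tool --commands '[[[0.6, -0.8, 2.5], [0, 0, 0]], [[0, 0, 3], [0, 0, 0]], [[0, 0, 3], [0, 0, 0]], [[0, 0, 2], [0, 0, 0]], [[0, 0, 0], [0, 0, 0]]]'

```text
time: 18.1
position: [567.6, -220.6, 256.4]
tcp_rot: [-179.5, 0.1, 12.5]
ft_force: [0.7, 0.5, -1.4]
grip_width: 0.181
```

```bash
python3 - <<'E'
from h import *
st()
E
```

```text
t 18.1 pos [ 567.63 -220.58  256.41] rot [-1.7951e+02  1.1000e-01  1.2480e+01] corr [-0.04 -0.22  0.  ] lugpt [ 566.87 -218.94   47.92] F [ 0.7  0.5 -1.4] M [-0.018 -0.118 -0.029] w 0.181 j6 -40.5
```

>>> drive_tool --commands '[[[0.6, -0.6, 0], [0, 0, -10]], [[0, 0, 0], [0, 0, -10]], [[0, 0, 0], [0, 0, -10]], [[0, 0, 0], [0, 0, -10]], [[0, 0, 0], [0, 0, -10]], [[0, 0, 0], [0, 0, -10]], [[0, 0, 0], [0, 0, -10]], [[0, 0, 0], [0, 0, -10]], [[0, 0, 0], [0, 0, -8]], [[0, 0, 0], [0, 0, 0]]]'

```text
time: 19.35
position: [569.4, -221.9, 257.3]
tcp_rot: [-179.5, -0.2, -78.3]
ft_force: [0.4, 0.7, -2.0]
grip_width: 0.176
```

```bash
python3 - <<'E'
from h import *
st()
E
```

```text
t 19.35 pos [ 569.42 -221.86  257.32] rot [-1.7952e+02 -1.6000e-01 -7.8340e+01] corr [ 0.04  0.09 -0.  ] lugpt [ 571.24 -222.06   48.83] F [ 0.4  0.7 -2. ] M [ 0.163  0.013 -0.015] w 0.176 j6 50.4
```

>>> drive_tool --commands '[[[-2, 1.5, -1], [0, 0, 0]], [[0, 0, -1.5], [0, 0, 0]], [[0, 0, 0], [0, 0, 0]]]'

```text
time: 19.73
position: [568.2, -220.8, 255.3]
tcp_rot: [-179.4, -0.3, -78.0]
ft_force: [1.9, -0.7, -2.3]
grip_width: 0.183
```

```bash
python3 - <<'E'
from h import *
st()
E
```

```text
t 19.725 pos [ 568.17 -220.82  255.28] rot [-179.38   -0.28  -78.03] corr [ 0.13  0.25 -0.  ] lugpt [ 570.58 -221.35   46.8 ] F [ 1.9 -0.7 -2.3] M [-0.077 -0.067  0.028] w 0.183 j6 50.1
```

>>> drive_tool --commands '[[[0, 0.5, -1.5], [0, 0.3, 0]], [[0, 0, -1.5], [0, 0, 0]], [[0, 0, -1], [0, 0, 0]]]'

```text
time: 20.1
position: [569.0, -220.6, 252.1]
tcp_rot: [-179.6, -0.3, -78.0]
ft_force: [0.4, 0.7, 8.3]
grip_width: 0.18
```

```bash
python3 - <<'E'
from h import *
st()
E
```

```text
t 20.1 pos [ 568.99 -220.6   252.14] rot [-179.58   -0.3   -77.98] corr [ 0.19  0.06 -0.  ] lugpt [ 570.72 -221.37   43.64] F [0.4 0.7 8.3] M [ 0.085  0.26  -0.015] w 0.18 j6 50.3
```

>>> drive_tool --commands '[[[-0.4, 0, 0], [0, 0, -2]], [[0, 0, -0.3], [0, 0, -2]], [[0, 0, -0.5], [0, 0, 0]]]'

```text
time: 20.48
position: [569.1, -221.0, 252.0]
tcp_rot: [-179.5, -0.4, -82.2]
ft_force: [1.5, -0.1, 3.9]
grip_width: 0.18
```

```bash
python3 - <<'E'
from h import *
st()
E
```

```text
t 20.475 pos [ 569.06 -220.95  252.03] rot [-179.5    -0.38  -82.19] corr [ 0.26  0.13 -0.  ] lugpt [ 571.04 -222.06   43.54] F [ 1.5 -0.1  3.9] M [0.051 0.018 0.013] w 0.18 j6 54.5
```

```bash
python3 - <<'E'
from h import *
snap('wrist','w10');snap('scene','s10');snap('side','d10')
c=[cv2.cvtColor(np.array(load(n)['pixels'],np.uint8),cv2.COLOR_RGB2BGR) for n in('s10','d10','w10')]
cv2.imwrite('pics/c12.png',np.hstack([cv2.resize(c[0][225:305,223:303],(400,400),interpolation=cv2.INTER_CUBIC),cv2.resize(c[1][205:285,362:442],(400,400),interpolation=cv2.INTER_CUBIC)]))
cv2.imwrite('pics/c13.png',cv2.resize(c[2][150:320,230:410],(720,600)))
E
```

```text
(no output)
```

View pics/c12.png

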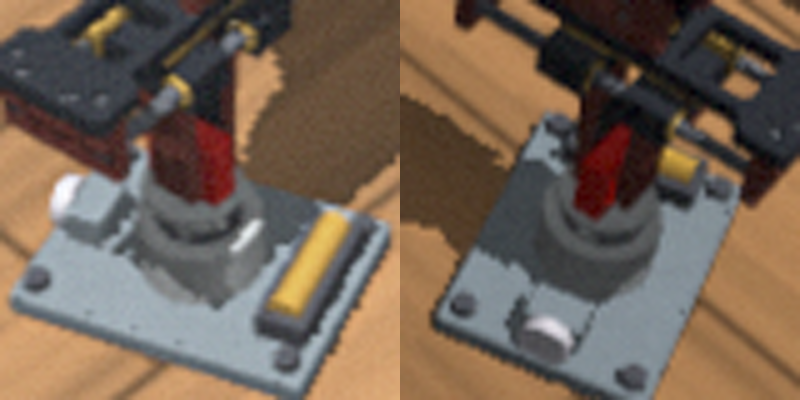

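View pics/c13.png

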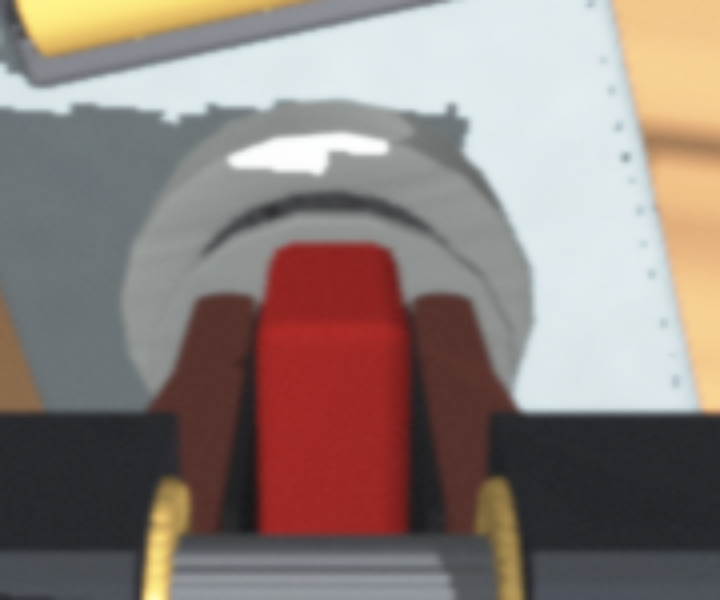

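>>> drive_tool --commands '[[[-1.2, 1.2, 0.3], [0, 0, 0]], [[-0.5, 0.5, -0.2], [0, 0, 1]], [[0, 0, -0.5], [0, 0, 1]], [[0, 0, -0.4], [0, 0, 0]]]'

```text
time: 21.12
position: [568.1, -219.6, 252.0]
tcp_rot: [-179.4, -0.5, -80.0]
ft_force: [1.9, -0.5, 6.5]
grip_width: 0.18
```

```bash
python3 - <<'E'
from h import *
st()
E
```

```text
t 21.125 pos [ 568.11 -219.59  251.96] rot [-179.36   -0.48  -79.95] corr [ 0.33  0.3  -0.  ] lugpt [ 570.71 -220.89   43.49] F [ 1.9 -0.5  6.5] M [-0.158 -0.115  0.045] w 0.18 j6 52.3
```

>>> drive_tool --commands '[[[0, 0, 0.2], [0.4, 0.4, 0]], [[0, 0, -0.3], [0, 0, 4]], [[0, 0, -0.3], [0, 0, 4]], [[0, 0, -0.4], [0, 0, 0]]]'

```text
time: 21.62
position: [569.3, -219.8, 250.7]
tcp_rot: [-179.5, -0.0, -71.6]
ft_force: [3.8, -1.7, 1.5]
grip_width: 0.178
```

```bash
python3 - <<'E'
from h import *
st()
E
```

```text
t 21.625 pos [ 569.32 -219.79  250.68] rot [-1.7951e+02 -4.0000e-02 -7.1650e+01] corr [-0.09  0.06 -0.  ] lugpt [ 571.04 -219.36   42.19] F [ 3.8 -1.7  1.5] M [-0.383 -0.477 -0.002] w 0.178 j6 43.7
```

>>> drive_tool --commands '[[[0.8, -0.3, 0], [0, 0, 0]], [[0, 0, -1], [0, 0, 0]], [[0, 0, -1], [0, 0, 0]], [[0, 0, 0], [0, 0, 0]]]'

```text
time: 22.12
position: [569.7, -220.0, 247.9]
tcp_rot: [-179.6, 0.0, -71.8]
ft_force: [3.0, -0.7, 0.4]
grip_width: 0.181
```

```bash
python3 - <<'E'
from h import *
st()
E
```

```text
t 22.125 pos [ 569.71 -220.03  247.92] rot [-1.7958e+02  3.0000e-02 -7.1800e+01] corr [-0.13 -0.03 -0.  ] lugpt [ 571.11 -219.46   39.43] F [ 3.  -0.7  0.4] M [-0.204 -0.493 -0.005] w 0.181 j6 43.9
```

Dropping into the second notch pair. I'll continue to its floor.

>>> drive_tool --commands '[[[0.6, 0, -1.2], [0, 0, 0]], [[0, 0, -1.5], [0, 0, 0]], [[0, 0, -1.5], [0, 0, 0]], [[0, 0, -0.8], [0, 0, 0]], [[0, 0, 0], [0, 0, 0]]]'

```text
time: 22.75
position: [569.8, -220.1, 243.4]
tcp_rot: [-179.6, 0.0, -71.8]
ft_force: [1.8, -0.2, -1.2]
grip_width: 0.183
```

```bash
python3 - <<'E'
from h import *
st()
E
```

```text
t 22.75 pos [ 569.82 -220.06  243.36] rot [-1.7965e+02  5.0000e-02 -7.1800e+01] corr [-0.12 -0.09  0.  ] lugpt [ 570.98 -219.5    34.86] F [ 1.8 -0.2 -1.2] M [-0.319 -0.305 -0.032] w 0.183 j6 43.9
```

>>> drive_tool --commands '[[[0.3, 0, -1], [0, 0, 0]], [[0, 0, -0.8], [0, 0, -3]], [[0, 0, -0.4], [0, 0, -3]], [[0, 0, -0.2], [0, 0, 0]]]'

```text
time: 23.25
position: [569.9, -220.0, 243.3]
tcp_rot: [-179.7, 0.0, -77.9]
ft_force: [1.1, -1.5, 2.9]
grip_width: 0.178
```

```bash
python3 - <<'E'
from h import *
st()
E
```

```text
t 23.25 pos [ 569.9  -219.98  243.28] rot [-1.7965e+02  2.0000e-02 -7.7910e+01] corr [-0.11 -0.07  0.  ] lugpt [ 571.13 -219.64   34.79] F [ 1.1 -1.5  2.9] M [-0.265 -0.134 -0.009] w 0.178 j6 50.1
```

>>> drive_tool --commands '[[[0, 0, -0.5], [0, 0, -4]], [[0, 0, -0.4], [0, 0, -4]], [[0, 0, -0.3], [0, 0, 0]]]'

```text
time: 23.62
position: [570.1, -219.9, 242.9]
tcp_rot: [-179.6, 0.0, -85.9]
ft_force: [0.1, -0.4, 5.5]
grip_width: 0.182
```

```bash
python3 - <<'E'
from h import *
st()
E
```

```text
t 23.625 pos [ 570.07 -219.95  242.93] rot [-179.61    0.    -85.94] corr [-0.1  -0.02  0.  ] lugpt [ 571.48 -219.83   34.43] F [ 0.1 -0.4  5.5] M [-0.151 -0.01   0.008] w 0.182 j6 58.2
```

>>> drive_tool --commands '[[[0, 0, -0.5], [0, 0, -4]], [[0, 0, -0.4], [0, 0, -4]], [[0, 0, -0.3], [0, 0, 0]]]'

```text
time: 24.0
position: [570.3, -220.0, 242.1]
tcp_rot: [-179.6, -0.0, -93.9]
ft_force: [0.5, -0.7, 3.5]
grip_width: 0.181
```

```bash
python3 - <<'E'
from h import *
st()
E
```

```text
t 24.0 pos [ 570.3  -219.98  242.13] rot [-1.7958e+02 -1.0000e-02 -9.3920e+01] corr [-0.09  0.03 -0.  ] lugpt [ 571.83 -220.12   33.64] F [ 0.5 -0.7  3.5] M [-0.264 -0.045 -0.071] w 0.181 j6 66.2
```

Sinking 0.8 mm per 8° with no torque build-up, so this is the true start. I'll carry on gently.

>>> drive_tool --commands '[[[-0.2, 0, -0.8], [0, 0, -4]], [[0, 0, -0.8], [0, 0, -4]], [[0, 0, -0.8], [0, 0, -4]], [[0, 0, -0.4], [0, 0, 0]]]'

```text
time: 24.5
position: [570.4, -219.8, 241.5]
tcp_rot: [-179.5, -0.0, -105.7]
ft_force: [-0.3, -1.1, 7.0]
grip_width: 0.183
```

```bash
python3 - <<'E'
from h import *
st()
E
```

```text
t 24.5 pos [ 570.44 -219.84  241.47] rot [-1.7950e+02 -1.0000e-02 -1.0573e+02] corr [-0.06  0.12 -0.  ] lugpt [ 572.17 -220.36   32.98] F [-0.3 -1.1  7. ] M [-0.197  0.009 -0.023] w 0.183 j6 78.1
```

>>> drive_tool --commands '[[[-0.2, 0, -0.8], [0, 0, -4]], [[0, 0, -0.8], [0, 0, -4]], [[0, 0, -0.8], [0, 0, -4]], [[0, 0, -0.4], [0, 0, 0]]]'

```text
time: 25.0
position: [569.9, -220.3, 239.7]
tcp_rot: [-179.5, -0.1, -117.5]
ft_force: [-0.2, -1.1, 6.0]
grip_width: 0.182
```

```bash
python3 - <<'E'
from h import *
st()
E
```

```text
t 25.0 pos [ 569.9  -220.26  239.66] rot [-1.795e+02 -9.000e-02 -1.175e+02] corr [ 0.03  0.09 -0.  ] lugpt [ 571.36 -221.38   31.17] F [-0.2 -1.1  6. ] M [-0.309  0.025 -0.093] w 0.182 j6 90.0
```

>>> drive_tool --commands '[[[-0.4, 0.4, -0.6], [0, 0, -4]], [[0, 0, -0.6], [0, 0, -4]], [[0, 0, -0.4], [0, 0, 0]]]'

```text
time: 25.38
position: [569.7, -220.4, 238.3]
tcp_rot: [-179.4, -0.1, -125.2]
ft_force: [0.5, -1.7, 6.9]
grip_width: 0.182
```

```bash
python3 - <<'E'
from h import *
st()
E
```

```text
t 25.375 pos [ 569.66 -220.43  238.33] rot [-1.7944e+02 -1.3000e-01 -1.2519e+02] corr [ 0.12  0.12 -0.  ] lugpt [ 571.07 -221.99   29.85] F [ 0.5 -1.7  6.9] M [-0.427  0.108 -0.131] w 0.182 j6 97.8
```

>>> drive_tool --commands '[[[0, 0, -0.6], [0, 0, -4]], [[0, 0, -0.6], [0, 0, -3]], [[0, 0, -0.4], [0, 0, 0]]]'

```text
time: 25.75
position: [569.7, -220.6, 237.6]
tcp_rot: [-179.4, -0.1, -131.8]
ft_force: [-0.1, -0.6, 8.5]
grip_width: 0.177
```

```bash
python3 - <<'E'
from h import *
st()
E
```

```text
t 25.75 pos [ 569.68 -220.62  237.57] rot [-1.7942e+02 -1.5000e-01 -1.3178e+02] corr [ 0.15  0.1  -0.  ] lugpt [ 570.9  -222.42   29.09] F [-0.1 -0.6  8.5] M [-0.114  0.125  0.013] w 0.177 j6 104.4
```

>>> drive_tool --commands '[[[0, 0, -0.3], [0, 0, -3]], [[0, 0, -0.3], [0, 0, 0]]]'

```text
time: 26.0
position: [569.7, -220.5, 237.6]
tcp_rot: [-179.4, -0.2, -134.3]
ft_force: [0.5, -0.8, 6.8]
grip_width: 0.178
```

```bash
python3 - <<'E'
from h import *
st()
E
```

```text
t 26.0 pos [ 569.71 -220.5   237.58] rot [-1.7941e+02 -1.7000e-01 -1.3433e+02] corr [ 0.19  0.08 -0.  ] lugpt [ 570.81 -222.45   29.1 ] F [ 0.5 -0.8  6.8] M [-0.137  0.051  0.48 ] w 0.178 j6 107.1
```

>>> drive_tool --commands '[[[0, 0, -0.3], [0, 0, -3]], [[0, 0, -0.2], [0, 0, 0]]]'

```text
time: 26.25
position: [569.7, -220.3, 237.6]
tcp_rot: [-179.4, -0.2, -136.8]
ft_force: [0.7, -2.0, 5.0]
grip_width: 0.183
```

```bash
python3 - <<'E'
from h import *
st()
E
```

```text
t 26.25 pos [ 569.71 -220.3   237.62] rot [-179.4    -0.22 -136.8 ] corr [ 0.23  0.05 -0.  ] lugpt [ 570.61 -222.44   29.13] F [ 0.7 -2.   5. ] M [-0.205  0.012  0.75 ] w 0.183 j6 109.6
```

Mz climbed to 0.75 N m with no further sinking (5.8 mm total), so it is at the end stop. I'll relax the torque and let go.

>>> drive_tool --commands '[[[0, 0, 0.1], [0, 0, 3]], [[0, 0, 0], [0, 0, 0]]]'

```text
time: 26.5
position: [569.8, -220.2, 237.6]
tcp_rot: [-179.4, -0.2, -133.3]
ft_force: [1.2, -1.7, 4.3]
grip_width: 0.178
```

```bash
python3 - <<'E'
from h import *
st()
E
```

```text
t 26.5 pos [ 569.76 -220.2   237.65] rot [-179.4    -0.24 -133.32] corr [ 0.24  0.05 -0.  ] lugpt [ 570.74 -222.33   29.16] F [ 1.2 -1.7  4.3] M [-0.226 -0.136  0.226] w 0.178 j6 106.1
```

>>> drive_tool --commands '[[[0, 0, 0], [0, 0, 0]], [[0, 0, 0], [0, 0, 0]], [[0, 0, 0], [0, 0, 0]], [[0, 0, 0], [0, 0, 0]], [[0, 0, 0], [0, 0, 0]]]' --hand 0.5

```text
time: 27.12
position: [567.5, -218.6, 235.3]
tcp_rot: [-179.9, -0.3, -133.3]
ft_force: [0.1, -0.2, 0.1]
grip_width: 0.499
```

```bash
python3 - <<'E'
from h import *
st(); snap('scene','s11');snap('side','d11');w=snap('wrist','w11')
c=[cv2.cvtColor(np.array(load(n)['pixels'],np.uint8),cv2.COLOR_RGB2BGR) for n in('s11','d11')]
cv2.imwrite('pics/c14.png',np.hstack([cv2.resize(c[0][225:305,223:303],(400,400),interpolation=cv2.INTER_CUBIC),cv2.resize(c[1][205:285,362:442],(400,400),interpolation=cv2.INTER_CUBIC)]))
E
```

```text
t 27.125 pos [ 567.55 -218.64  235.28] rot [-179.87   -0.32 -133.32] corr [-0.03 -0.34  0.  ] lugpt [ 567.1  -219.8    26.79] F [ 0.1 -0.2  0.1] M [0.006 0.192 0.065] w 0.499 j6 106.1
```

View pics/c14.png

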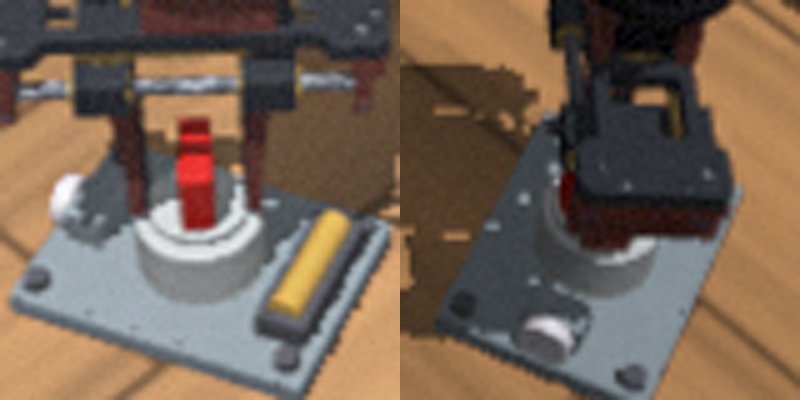

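View pics/w11.png

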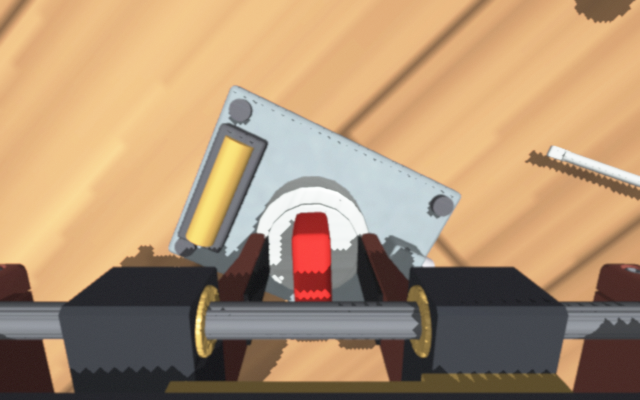

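>>> drive_tool --commands '[[[0, 0, 8], [0, 0, 0]], [[0, 0, 15], [0, 0, 0]], [[0, 0, 30], [0, 0, 0]], [[0, 0, 35], [0, 0, 0]], [[-35, 20, 35], [0, 0, 0]], [[-40, 40, 20], [0, 0, 0]], [[-40, 40, 0], [0, 0, 0]], [[-20, 40, 0], [0, 0, 0]], [[0, 0, 0], [0, 0, 0]], [[0, 0, 0], [0, 0, 0]]]'

```text
time: 28.52
position: [429.5, -76.4, 393.1]
tcp_rot: [-179.0, 0.0, -133.4]
ft_force: [0.2, 0.8, -0.5]
grip_width: 0.502
```

```bash
python3 - <<'E'
from h import *
st(); snap('scene','s12');snap('side','d12')
c=[cv2.cvtColor(np.array(load(n)['pixels'],np.uint8),cv2.COLOR_RGB2BGR) for n in('s12','d12')]
cv2.imwrite('pics/c15.png',np.hstack([cv2.resize(c[0][225:305,223:303],(400,400),interpolation=cv2.INTER_CUBIC),cv2.resize(c[1][205:285,362:442],(400,400),interpolation=cv2.INTER_CUBIC)]))
E
```

```text
t 28.525 pos [429.46 -76.4  393.11] rot [-1.7901e+02  1.0000e-02 -1.3337e+02] corr [ 0.32  0.51 -0.  ] lugpt [432.1  -78.84 184.64] F [ 0.2  0.8 -0.5] M [0.047 0.117 0.026] w 0.502 j6 114.6
```

View pics/c15.png

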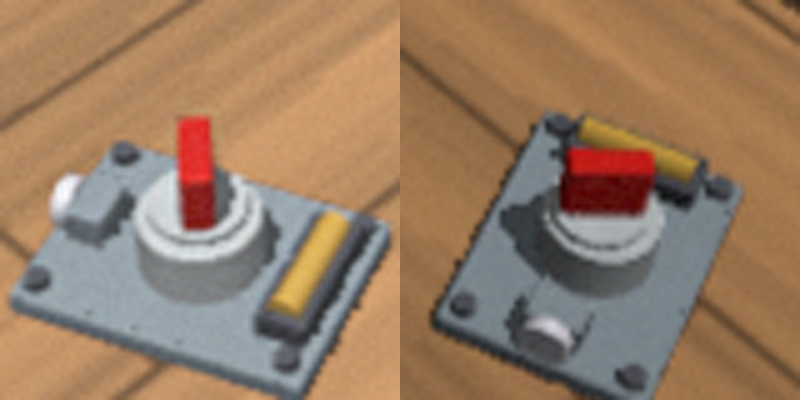

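View pics/s12.png

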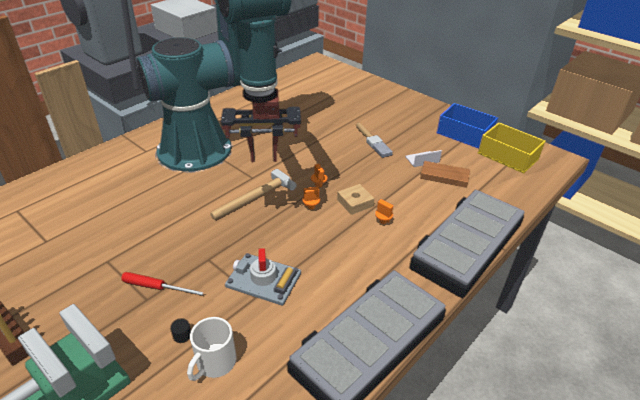

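```bash
python3 - <<'E'
from h import *
print(r.job_done())
E
```

```text
the job is handed in; nothing more can be done
None
```

The red-handled screw is in the bush, screwed home and released. I handed the job in at about 28.5 s, and it reported no verdict.

- **Crossed start:** I took the screw from the stand, set it in the bush and turned it clockwise with a light push. The first notch pair it dropped into bound without sinking. Torque had risen to 0.28 N m when I stopped, backed off fully and lifted it out.
- **True start:** About a quarter turn clockwise from there, the screw dropped in again. It then sank about 5.8 mm over roughly 55° of turning. It stopped at the end stop, where I let the torque reach 0.75 N m, then eased off and opened the gripper. The downward push readings stayed below about 10 N throughout.
- **Last checks:** In the final pictures the flange is on the bush face, the handle is upright, the gripper is clear and the other things look unmoved. I judged this by eye and did not measure the flange gap.
- **What disagreed:** The camera position estimates differed by 5 to 8 mm, so I relied on the wrist camera and touch. The screw also hung on a notch edge at the second start before it dropped in.

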